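# Hang a lever on an axle stub and hold a spread snap ring at its groove

## Robot

A 6-joint arm with a two-finger parallel gripper is mounted at the origin on the work surface; the furniture and walls round the work are solid. World frame = base frame: x ahead of the robot, y to its left, z up, the work surface at z = 0. Lengths are in m, angles in rad, forces in N, time in s.
With the tool pointing down it reaches from about 0.275 to 0.975 m from the base axis. Payload 8.4 kg.
Tool frame: the origin (TCP) lies midway between the tips of the shut fingers; the grasp point (between the pads) lies 19 mm behind it; z points along the fingers, y is the line along which they close (so a half turn about z gives the same grasp; the last joint's range is limited). The gripper opens to 92 mm and grips with 3 to 60 N. Pads are 20 mm wide; open, the fingers measure 128 mm over their backs; the gripper's body (75 mm by 189 mm) begins 69 mm behind the grasp point.
Start: joints at [-1.206, 0.353, 1.633, -0, 1.155, -0.002], TCP at [0.224, -0.583, 0.181] pointing down, gripper open.
Joint ranges: [-2.63, 2.63], [-0.92, 2.1], [0.06, 2.66], [-1.3, 4.44], [0, 2.69], [-3.02, 3.02]. Speed limits (rad/s): [2.22, 2.22, 2.79, 3.14, 3.14, 3.14].

## Interface

Orientations are given as a rotation vector (axis times angle).
In Python, from workcell import env gives the robot as it stands.
- The arm moves only by the tool arm_command, never from a script. Its argument "steps" is a list of rows, each an object with "dp": the shift along the tool's x, y, z in m, a list of three; "delta_rot": the turn, a rotation vector about the tool's x, y, z in rad, a list of three; "hand": the closure, from 0 (fully open) to 1 (shut). In form: [{"dp": [dx, dy, dz], "delta_rot": [ax, ay, az], "hand": hand}, ...]. A call has exactly 5 rows; each row shifts and turns the commanded pose from where the row before left it, along the tool's axes as they then stand; what a row does not reach is not made up. A row lasts 1/12 s, in which the tool goes at most 41.7 mm and 7.16 degrees, less where a joint would pass 70% of its speed; a pose out of reach is approached as far as the arm can. A call is refused whole if a number of a shift passes 0.0417 or a number of a turn 0.125, either way. A call with a gripper value outside its range is refused whole. The fingers move at their own pace and stop on an object; "newtons" is the grip in N (left out, the last holds). Time passes only in rows, so rows that do not move let the fingers close, or fill a call up. It gives the time, the measured TCP pose, the force, the opening and the grip force at its end, in the units of the state.
- env.sense(): the state, without advancing time (a new reading comes with each control period).
- env.grab_frame(name): name is "scene" or "top" or "wrist"; returns the picture (420x560x3 uint8, red, green, blue); there is no depth.
- env.camera_model(name): a dict with "camera_matrix" (3x3 intrinsics, pixels), "R" (3x3) and "t" (3): a world point X has camera coordinates R X + t; the wrist camera has in their place "mount" (4x4, takes a point from camera to tool coordinates, whose origin is the TCP and whose axes are the flange's). Camera axes: x right, y down, z forward; pixel columns grow to the right and rows downward; lengths in m; the calibration is good to about 2 mm. A picture is of the moment at which its call begins: read the wrist's pose just before it. camera_model takes no time and is no camera call.
- env.sign_off(): hands the job in; it is judged then, once.
The state is a dict: "t": time; "joint_positions": joint angles; "qd": joint speeds; "tau": joint torques, N m; "tool_pos": TCP position; "tcp_rot": TCP orientation; "contact_force": force on the tool from outside, world axes, zero at the start; "torque": the same for the moment, N m; "gripper_width": finger opening in m; "gripper_force": force on a finger pad.
Only numpy, scipy, OpenCV 4.12 (cv2) and the standard library are available. Lean on these libraries where they do the work, as an engineer would, in place of code of your own. Each camera call takes 0.05 s, during which the arm holds its last target. There are 200 camera calls.

## Task

Hang the loose steel lever by its eye on the upright axle stub, let it lie flat on the shoulder and let go of it. Then take the snap-ring pliers by their two handles, squeeze them fully so that the ring on their tips is spread, bring the ring over the end of the stub and lower it, without letting it close, until it is level with the groove. Finish while still holding the pliers there, the ring level, spread round the groove, resting on neither stub nor lever, so that I can check it before it snaps in; leave the other things on the bench where they are.

Things in the scene. Friction and masses are not known exactly. Their poses are not given: they have to be found in the camera images.
- stub: Fixed upright steel axle stub on a square grey block 70x70x25 mm. Origin: centre of the block's underside; z up along the stub. Heights: block to 25 mm, shoulder 52 mm across to 40, shaft 30 mm across to 55, groove 25 mm across from 55 to 67, shaft 30 mm across to 77, chamfered end to 82 mm.
- shoulder (a point): Centre of the shoulder's top face on the stub's axis, 40 mm above the bench: the lever rests here. Axes as the stub.
- groove (a point): Point on the stub's axis at the middle height of the groove, 61 mm above the bench. Axes as the stub; the groove reaches 6 mm above and below.
- lever: Loose flat steel lever, 10 mm thick, 90 to 145 g: a round eye 54 mm across with a 35 mm hole, and an arm 18 mm wide whose round end is 65 mm from the eye's centre. Origin: centre of the eye, underside; x along the arm, z up. Lies flat; the arm can be gripped from above across its width, 46 mm from the eye's centre. Centre of mass about 17 mm from the eye's centre.
- pliers: Loose snap-ring pliers, flat on the bench, 220 g, 185 mm long, two black rubber handles, a snap ring captive on the bent-down tips. Origin: midway between the handles, level with the underside; x points from the handles to the ring, z up. Handle sleeves from x = -36 to 36 mm, 0 to 16 mm high; a stop bar 8 mm wide lies between them; pivot disc 22 mm wide at x = 65 mm. Balance point near x = 45 mm.
- ring_mid (a point): Middle of the snap ring's hole, mid thickness: on the pliers at x = 126 mm, y = 0, 3 mm above the underside; axes as the pliers; not shifted by squeezing. The ring is flat steel 4 mm wide, 4 mm thick; its hole is 27 mm wide relaxed and admits about 35 mm fully spread.
- leg_l (a joint): Swing of the pliers' left leg, the right mirrors it: 0 relaxed (ring closed), 0.13 rad fully squeezed against a stop (ring spread). Over their outer faces at x = 0 the handles measure about 53 mm relaxed (62 at the tail), 36 mm and parallel when squeezed. Spring: about 8 N on each handle at full squeeze. They centre themselves between the fingers.
- eraser: Bystander, loose, to be left alone: small eraser, 38x41x12 mm. Origin: centre of its underside.
- wood_block_4: Bystander, loose, to be left alone: flat dark wood block, 56x74x18 mm. Origin: centre of its underside.
Things that resemble listed ones, but are neither listed nor needed, are in the scene too. Of the things that look like the lever, the largest one is meant.

How it is judged:
On the way, in this order (a step that is already met when the one before it is completed fails the run):
1. the lever hangs by its eye on the stub, flat on the shoulder, and has been let go (horizontal distance between lever and shoulder below 0.005 m and z of lever in the frame of shoulder between -0.0025 and 0.0025 m and angle between lever's own z axis and vertical below 0.06 rad and contact force between the fingers and lever below 0.2 N), for 0.2 s.
2. the ring is held spread above the end of the stub, in line with it (value of joint leg_l above 0.11 rad and horizontal distance between ring_mid and groove below 0.006 m and z of ring_mid in the frame of groove above 0.022 m), for 0.1 s.
At the end, for the whole second after the job is handed in: Lever let go, eye round the stub (5 mm), flat on the shoulder (2.5 mm, 0.06 rad). Fingers grip the pliers (3 N), still, squeezed past 0.11 rad, level (0.09 rad), ring middle within 5 mm of the axis and 4.5 mm of the groove's mid height, pressing under 4 N on the stub, 1 N on the lever (horizontal distance between lever and shoulder below 0.005 m and z of lever in the frame of shoulder between -0.0025 and 0.0025 m and angle between lever's own z axis and vertical below 0.06 rad and value of joint leg_l above 0.11 rad and horizontal distance between ring_mid and groove below 0.005 m and z of ring_mid in the frame of groove between -0.0045 and 0.0045 m and angle between pliers's own z axis and vertical below 0.09 rad and linear speed of pliers below 0.02 m/s and contact force between the fingers and pliers above 3 N and contact force between pliers and stub below 4 N and contact force between pliers and lever below 1 N); the arm keeps its last pose, push and grip.
It fails at once if the ring closes while it is round the stub (horizontal distance between ring_mid and groove below 0.012 m and z of ring_mid in the frame of groove below 0.018 m and value of joint leg_l below 0.09 rad).
It fails at once if a bystander is moved more than 30 mm (distance of any of eraser, wood_block_4 from where it was at the start of the episode above 0.03 m).
It also fails if it takes over 56 s, if anything falls off the work surface, if the arm or the gripper's body presses on something with over 40 N, if the wrist force passes 120 N, or if a joint passes its speed limit or range.

## Working session

There is one attempt and no reset: what is moved stays moved. The work goes in short steps, Python scripts to look and compute and a tool call to move; the robot and the scene stay as the last step left them, time stands still between calls to the robot, and variables do not carry over. Pictures are saved under pics/ and viewed, at most 10 in all, crops included, and the job is handed in when it is done.

Besides the shell and the picture viewer there is one more tool, called as name(argument=value, ...), one argument or row to a line, values as JSON. arm_command: Moves the arm, as the interface text tells. Its arguments: {"type":"object","properties":{"steps":{"type":"array","items":{"type":"object","properties":{"dp":{"type":"array","items":{"type":"number"}},"delta_rot":{"type":"array","items":{"type":"number"}},"hand":{"type":"number"}}}},"newtons":{"type":"number"}},"required":["steps"]}

```bash
mkdir -p pics; ls; python3 - <<'E'
from workcell import env
import cv2, numpy as np
s=env.sense(); print({k:np.round(v,3).tolist() for k,v in s.items()})
for n in("scene","top"):
    f=env.grab_frame(n); cv2.imwrite(f"pics/{n}0.png",cv2.resize(f[:,:,::-1],(800,600),interpolation=cv2.INTER_CUBIC)); np.save(f"pics/{n}0.npy",f)
    print(n,{k:np.round(v,4).tolist() for k,v in env.camera_model(n).items()})
print({k:np.round(v,4).tolist() for k,v in env.camera_model("wrist").items()})
E
```

```text
pics
{'t': 0.0, 'joint_positions': [-1.206, 0.354, 1.634, -0.0, 1.155, -0.002], 'qd': [-0.0, -0.0, 0.001, -0.002, 0.001, 0.001], 'tau': [0.002, -59.384, -33.422, 0.07, 0.023, -0.0], 'tool_pos': [0.224, -0.583, 0.18], 'tcp_rot': [-3.088, -0.573, 0.0], 'contact_force': [-0.116, -0.252, -0.025], 'torque': [-0.0, 0.046, -0.029], 'gripper_force': 0.0, 'gripper_width': 0.092}
scene {'camera_matrix': [[430.2129, 0.0, 280.237], [0.0, 430.2129, 208.5855], [0.0, 0.0, 1.0]], 'R': [[-0.6578, -0.7532, 0.0051], [-0.4093, 0.3518, -0.8418], [0.6323, -0.5558, -0.5397]], 't': [0.2977, 0.2669, 0.6821]}
top {'camera_matrix': [[517.0838, 0.0, 281.914], [0.0, 517.0838, 217.635], [0.0, 0.0, 1.0]], 'R': [[-0.0263, -0.9995, 0.0191], [-0.9971, 0.0249, -0.0725], [0.072, -0.0209, -0.9972]], 't': [-0.0206, 0.4757, 1.0526]}
{'camera_matrix': [[378.4341, 0.0, 272.319], [0.0, 378.4341, 207.0672], [0.0, 0.0, 1.0]], 'mount': [[-0.0002, -0.9625, -0.2713, 0.0766], [1.0, -0.0003, 0.0003, 0.0004], [-0.0004, -0.2713, 0.9625, -0.2049], [0.0, 0.0, 0.0, 1.0]]}
```

View pics/top0.png

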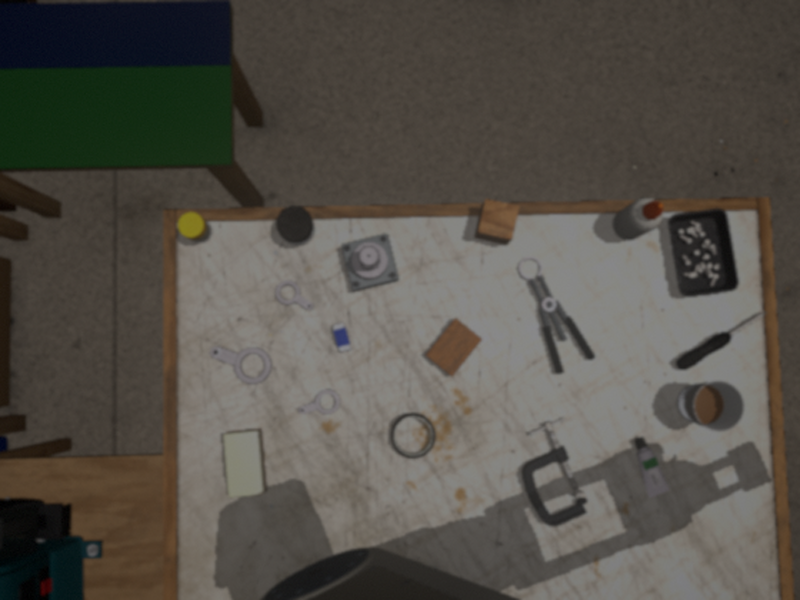

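View pics/scene0.png

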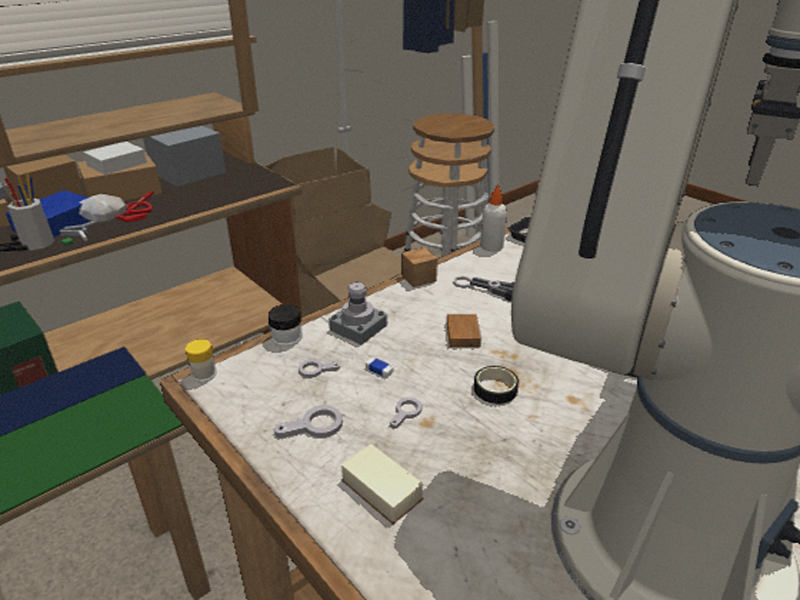

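Top view in the 800x600 picture:
- Stub (370,258), pliers ring (529,269), handle tails (557,368) and (590,354).
- Lever candidates: A has its eye at (252,366) and arm end (215,352), B is at (289,293), C is at (325,402). A is by far the largest. Its eye is about 39 px ≈ 54 mm, which matches the description. I'll confirm it in a crop while measuring.

```bash
cat > h.py <<'E'
from workcell import env
import numpy as np, cv2
from scipy.spatial.transform import Rotation as Ro
def cam(n,s=None):
    m=env.camera_model(n); K=m["camera_matrix"]
    if n!="wrist": return np.array(K),np.array(m["R"]),np.array(m["t"])
    s=s or env.sense(); T=np.eye(4); T[:3,:3]=Ro.from_rotvec(s["tcp_rot"]).as_matrix(); T[:3,3]=s["tool_pos"]
    W=np.linalg.inv(T@np.array(m["mount"])); return np.array(K),W[:3,:3],W[:3,3]
def ray(c,uv,z):
    K,R,t=c; d=R.T@np.linalg.inv(K)@np.array([*uv,1.]); o=-R.T@t
    return o+d*(z-o[2])/d[2]
def proj(c,X):
    K,R,t=c; p=K@(R@np.array(X)+t); return p[:2]/p[2]
def tool(s,d): return Ro.from_rotvec(s["tcp_rot"]).inv().apply(d)
E
python3 - <<'E'
from h import *
c=cam("top"); k=.7
P={"eye":(252,366,.01),"armend":(213,352,.01),"stubtop":(369.5,255,.082),"ring":(529,269,.005),"tailL":(557,370,.016),"tailR":(590,355,.016),"pivot":(548,304,.012),"B":(289,293,.01),"C":(325,402,.01),"block":(453,347,.018),"eras":(342,337,.012)}
for n,(u,v,z) in P.items():
    print(n,np.round(ray(c,(u*k,v*k),z),4))
f=np.load("pics/top0.npy")[:,:,::-1]
a=cv2.resize(f[190:310,110:270],(800,600),interpolation=cv2.INTER_CUBIC); cv2.imwrite("pics/crop1.png",np.clip(a*1.6,0,255).astype("uint8"))
E
```

```text
eye [0.4012 0.187  0.01  ]
armend [0.4229 0.2429 0.01  ]
stubtop [0.5481 0.012  0.082 ]
ring [ 0.5333 -0.221   0.005 ]
tailL [ 0.3838 -0.2538  0.016 ]
tailR [ 0.4042 -0.3028  0.016 ]
pivot [ 0.4803 -0.2455  0.012 ]
B [0.5059 0.1321 0.01  ]
C [0.3466 0.0827 0.01  ]
block [ 0.4209 -0.104   0.018 ]
eras [0.4397 0.0562 0.012 ]
```

View pics/crop1.png

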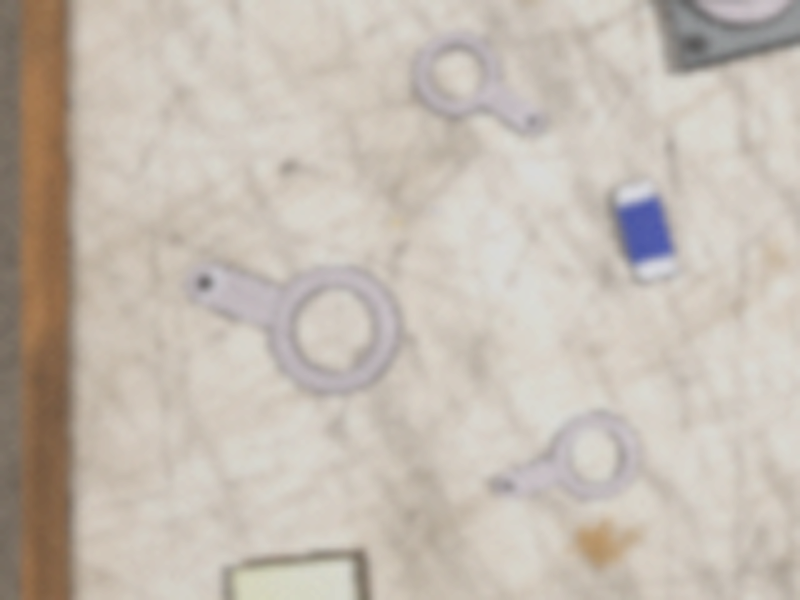

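The crop shows lever A with its eye at crop (335,329) and arm end hole at (205,283). B is at (457,73) and C at (597,453), and both are clearly smaller, so A is the lever. Moving above its arm.

arm_command(
  steps=[
    {"dp": [0.0189, -0.0276, -0.004], "delta_rot": [0, 0, 0], "hand": 0},
    {"dp": [0.0189, -0.0276, -0.004], "delta_rot": [0, 0, 0], "hand": 0},
    {"dp": [0.0189, -0.0276, 0], "delta_rot": [0, 0, 0], "hand": 0},
    {"dp": [0.0189, -0.0276, 0], "delta_rot": [0, 0, 0], "hand": 0},
    {"dp": [0.0189, -0.0276, 0], "delta_rot": [0, 0, 0], "hand": 0},
  ],
  newtons=20,
)

```text
t: 0.52
tool_pos: [0.2628, -0.419, 0.1882]
tcp_rot: [-3.088, -0.572, 0.0]
contact_force: [0.1, 0.4, 0.4]
gripper_width: 0.0918
gripper_force: 0.0
```

arm_command(
  steps=[
    {"dp": [0.0189, -0.0276, 0], "delta_rot": [0, 0, 0], "hand": 0},
    {"dp": [0.0189, -0.0276, 0], "delta_rot": [0, 0, 0], "hand": 0},
    {"dp": [0.0189, -0.0276, 0], "delta_rot": [0, 0, 0], "hand": 0},
    {"dp": [0.0189, -0.0276, 0], "delta_rot": [0, 0, 0], "hand": 0},
    {"dp": [0.0189, -0.0276, 0], "delta_rot": [0, 0, 0], "hand": 0},
  ],
)

```text
t: 0.93
tool_pos: [0.3014, -0.2564, 0.1884]
tcp_rot: [-3.089, -0.572, 0.0]
contact_force: [1.4, 0.1, -0.2]
gripper_width: 0.0919
gripper_force: 0.0
```

arm_command(
  steps=[
    {"dp": [0.0189, -0.0276, 0], "delta_rot": [0, 0, 0], "hand": 0},
    {"dp": [0.0189, -0.0276, 0], "delta_rot": [0, 0, 0], "hand": 0},
    {"dp": [0.0189, -0.0276, 0], "delta_rot": [0, 0, 0], "hand": 0},
    {"dp": [0.0189, -0.0276, 0], "delta_rot": [0, 0, 0], "hand": 0},
    {"dp": [0.0189, -0.0276, 0], "delta_rot": [0, 0, 0], "hand": 0},
  ],
)

```text
t: 1.35
tool_pos: [0.3401, -0.0937, 0.1886]
tcp_rot: [3.089, 0.572, 0.0]
contact_force: [1.4, -0.7, -0.3]
gripper_width: 0.0917
gripper_force: 0.0
```

arm_command(
  steps=[
    {"dp": [0.0189, -0.0276, 0], "delta_rot": [0, 0, 0], "hand": 0},
    {"dp": [0.0189, -0.0276, 0], "delta_rot": [0, 0, 0], "hand": 0},
    {"dp": [0.0189, -0.0276, 0], "delta_rot": [0, 0, 0], "hand": 0},
    {"dp": [0.0189, -0.0276, 0], "delta_rot": [0, 0, 0], "hand": 0},
    {"dp": [0.0189, -0.0276, 0], "delta_rot": [0, 0, 0], "hand": 0},
  ],
)

```text
t: 1.77
tool_pos: [0.3789, 0.0692, 0.1886]
tcp_rot: [3.089, 0.573, 0.0]
contact_force: [0.3, -0.8, 0.1]
gripper_width: 0.0919
gripper_force: 0.0
```

arm_command(
  steps=[
    {"dp": [0.0189, -0.0276, 0], "delta_rot": [0, 0, 0], "hand": 0},
    {"dp": [0.0189, -0.0276, 0], "delta_rot": [0, 0, 0], "hand": 0},
    {"dp": [0.0189, -0.0276, 0], "delta_rot": [0, 0, 0], "hand": 0},
    {"dp": [0.0189, -0.0276, 0], "delta_rot": [0, 0, 0], "hand": 0},
    {"dp": [0.0189, -0.0276, 0], "delta_rot": [0, 0, 0], "hand": 0},
  ],
)

```text
t: 2.18
tool_pos: [0.4176, 0.2318, 0.1884]
tcp_rot: [3.089, 0.573, -0.0]
contact_force: [0.9, 0.2, 0.2]
gripper_width: 0.092
gripper_force: 0.0
```

arm_command(
  steps=[
    {"dp": [0, 0, 0], "delta_rot": [0, 0, -0.12], "hand": 0},
    {"dp": [0, 0, 0], "delta_rot": [0, 0, -0.12], "hand": 0},
    {"dp": [0, 0, 0], "delta_rot": [0, 0, -0.12], "hand": 0},
    {"dp": [0, 0, 0], "delta_rot": [0, 0, -0.12], "hand": 0},
    {"dp": [0, 0, 0], "delta_rot": [0, 0, -0.12], "hand": 0},
  ],
)

```text
t: 2.6
tool_pos: [0.4174, 0.2301, 0.1882]
tcp_rot: [2.777, 1.469, -0.001]
contact_force: [0.2, 0.0, -0.5]
gripper_width: 0.0917
gripper_force: 0.0
```

arm_command(
  steps=[
    {"dp": [0, 0, 0], "delta_rot": [0, 0, -0.12], "hand": 0},
    {"dp": [0, 0, 0], "delta_rot": [0, 0, -0.12], "hand": 0},
    {"dp": [0, 0, 0], "delta_rot": [0, 0, 0], "hand": 0},
    {"dp": [0, 0, 0], "delta_rot": [0, 0, 0], "hand": 0},
    {"dp": [0, 0, 0], "delta_rot": [0, 0, 0], "hand": 0},
  ],
)

```text
t: 3.02
tool_pos: [0.4177, 0.2301, 0.1885]
tcp_rot: [-2.59, -1.777, 0.0]
contact_force: [-0.1, -0.6, 0.1]
gripper_width: 0.0922
gripper_force: 0.0
```

```bash
python3 - <<'E'
from h import *
s=env.sense(); f=env.grab_frame("wrist"); np.save("pics/w1.npy",f)
cv2.imwrite("pics/w1.png",cv2.resize(f[:,:,::-1],(800,600),interpolation=cv2.INTER_CUBIC))
print(s["t"],np.round(s["tool_pos"],4),np.round(s["tcp_rot"],4), np.round(Ro.from_rotvec(s["tcp_rot"]).as_matrix(),3).tolist(),s["contact_force"])
c=cam("wrist",s)
for X in([.4025,.186,.01],[.4229,.2429,.01],[.4175,.2293,.01]): print(proj(c,X)/.7)
E
```

```text
3.0167 [0.4177 0.2301 0.1885] [-2.5904e+00 -1.7774e+00  3.0000e-04] [[0.36, 0.933, -0.0], [0.933, -0.36, -0.0], [-0.0, -0.0, -1.0]] [-0.13583754 -0.61432561  0.07517646]
[390.85592235 314.72406494]
[388.90158178 234.05970354]
[388.7056527  254.21508676]
```

View pics/w1.png

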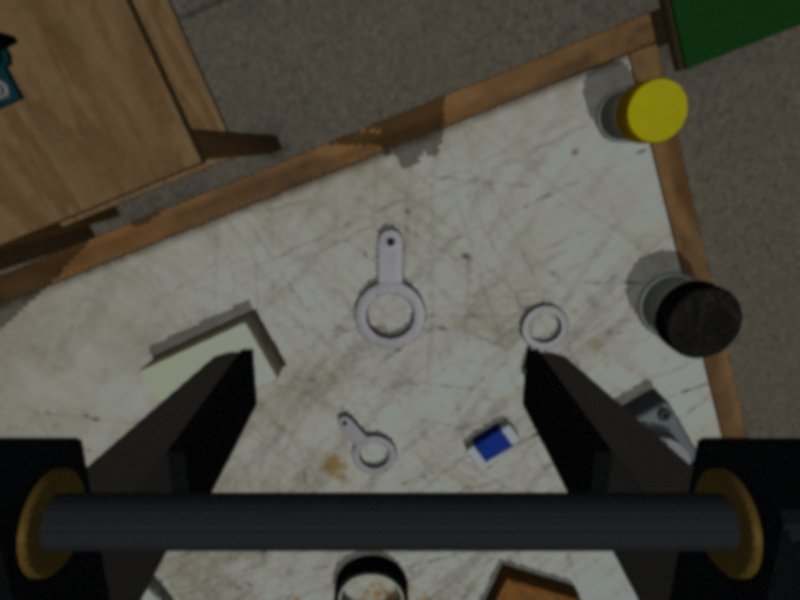

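The wrist view matches the prediction to within 1 mm: eye (390,314), arm straight up to (391,241). Descending and gripping.

arm_command(
  steps=[
    {"dp": [-0.0006, 0.0017, 0.034], "delta_rot": [0, 0, 0], "hand": 0},
    {"dp": [0, 0, 0.034], "delta_rot": [0, 0, 0], "hand": 0},
    {"dp": [0, 0, 0.034], "delta_rot": [0, 0, 0], "hand": 0},
    {"dp": [0, 0, 0.034], "delta_rot": [0, 0, 0], "hand": 0},
    {"dp": [0, 0, 0.033], "delta_rot": [0, 0, 0], "hand": 0},
  ],
)

```text
t: 3.48
tool_pos: [0.4191, 0.2289, 0.0182]
tcp_rot: [2.589, 1.779, 0.001]
contact_force: [0.3, -0.3, -0.9]
gripper_width: 0.092
gripper_force: 0.0
```

arm_command(
  steps=[
    {"dp": [0, 0, 0.008], "delta_rot": [0, 0, 0], "hand": 0.4},
    {"dp": [0, 0, 0.006], "delta_rot": [0, 0, 0], "hand": 0.5},
    {"dp": [0, 0, 0.0025], "delta_rot": [0, 0, 0], "hand": 0.6},
    {"dp": [0, 0, 0], "delta_rot": [0, 0, 0], "hand": 1},
    {"dp": [0, 0, 0], "delta_rot": [0, 0, 0], "hand": 1},
  ],
  newtons=30,
)

```text
t: 3.9
tool_pos: [0.4203, 0.2296, 0.0045]
tcp_rot: [2.587, 1.782, 0.004]
contact_force: [-0.3, -0.3, 0.8]
gripper_width: 0.0608
gripper_force: 0.0
```

arm_command(
  steps=[
    {"dp": [0, 0, 0], "delta_rot": [0, 0, 0], "hand": 1},
    {"dp": [0, 0, 0], "delta_rot": [0, 0, 0], "hand": 1},
    {"dp": [0, 0, 0], "delta_rot": [0, 0, 0], "hand": 1},
    {"dp": [0, 0, 0], "delta_rot": [0, 0, 0], "hand": 1},
    {"dp": [0, 0, 0], "delta_rot": [0, 0, 0], "hand": 1},
  ],
)

```text
t: 4.32
tool_pos: [0.4193, 0.229, 0.0034]
tcp_rot: [2.587, 1.783, 0.001]
contact_force: [0.4, -0.6, 0.5]
gripper_width: 0.0277
gripper_force: 0.0
```

arm_command(
  steps=[
    {"dp": [0, 0, 0], "delta_rot": [0, 0, 0], "hand": 1},
    {"dp": [0, 0, 0], "delta_rot": [0, 0, 0], "hand": 1},
    {"dp": [0, 0, 0], "delta_rot": [0, 0, 0], "hand": 1},
    {"dp": [0, 0, 0], "delta_rot": [0, 0, 0], "hand": 1},
    {"dp": [0, 0, -0.005], "delta_rot": [0, 0, 0], "hand": 1},
  ],
)

```text
t: 4.73
tool_pos: [0.4185, 0.2287, 0.0076]
tcp_rot: [-2.587, -1.783, 0.002]
contact_force: [-0.8, -0.2, -0.2]
gripper_width: 0.0002
gripper_force: 0.0
```

arm_command(
  steps=[
    {"dp": [0, 0, -0.02], "delta_rot": [0, 0, 0], "hand": 1},
    {"dp": [0, 0, -0.03], "delta_rot": [0, 0, 0], "hand": 1},
    {"dp": [0, 0, -0.03], "delta_rot": [0, 0, 0], "hand": 1},
    {"dp": [0, 0, -0.03], "delta_rot": [0, 0, 0], "hand": 1},
    {"dp": [0, 0, -0.025], "delta_rot": [0, 0, 0], "hand": 1},
  ],
)

```text
t: 5.15
tool_pos: [0.4193, 0.2291, 0.1455]
tcp_rot: [2.587, 1.783, 0.002]
contact_force: [1.1, 0.8, -0.7]
gripper_width: 0.0005
gripper_force: 0.0
```

arm_command(
  steps=[
    {"dp": [-0.0313, 0.0217, 0], "delta_rot": [0, 0, 0], "hand": 1},
    {"dp": [-0.0313, 0.0217, 0], "delta_rot": [0, 0, 0], "hand": 1},
    {"dp": [-0.0313, 0.0217, 0], "delta_rot": [0, 0, 0], "hand": 1},
    {"dp": [-0.0313, 0.0217, 0], "delta_rot": [0, 0, 0], "hand": 1},
    {"dp": [-0.0313, 0.0217, 0], "delta_rot": [0, 0, 0], "hand": 1},
  ],
)

```text
t: 5.57
tool_pos: [0.4649, 0.0425, 0.1437]
tcp_rot: [2.586, 1.783, 0.001]
contact_force: [1.2, 0.2, -0.2]
gripper_width: 0.0006
gripper_force: 0.0
```

arm_command(
  steps=[
    {"dp": [0, 0, 0], "delta_rot": [0, 0, 0], "hand": 1},
    {"dp": [0, 0, 0], "delta_rot": [0, 0, 0], "hand": 1},
    {"dp": [0, 0, 0], "delta_rot": [0, 0, 0], "hand": 1},
    {"dp": [0, 0, 0], "delta_rot": [0, 0, 0], "hand": 1},
    {"dp": [0, 0, 0], "delta_rot": [0, 0, 0], "hand": 1},
  ],
)

```text
t: 5.98
tool_pos: [0.4645, 0.0453, 0.1431]
tcp_rot: [-2.585, -1.785, 0.0]
contact_force: [0.4, -0.1, 0.3]
gripper_width: 0.0006
gripper_force: 0.0
```

```bash
python3 - <<'E'
from h import *
s=env.sense(); f=env.grab_frame("wrist"); np.save("pics/w2.npy",f)
cv2.imwrite("pics/w2.png",cv2.resize(f[:,:,::-1],(800,600),interpolation=cv2.INTER_CUBIC))
print(s["t"],np.round(s["tool_pos"],4),np.round(s["tcp_rot"],4), s["gripper_width"],s["gripper_force"],s["contact_force"])
c=cam("wrist",s)
for z in(.082,.04,.025): print(proj(c,[.548,.012,z])/.7)
R=Ro.from_rotvec(s["tcp_rot"]).as_matrix(); print(R.round(4).tolist()); print("eye",proj(c,s["tool_pos"]-.046*R[:,0])/.7)
E
```

```text
5.9833 [0.4645 0.0453 0.1431] [-2.5850e+00 -1.7848e+00  1.0000e-04] 0.0006184671983220909 0.0 [ 0.42339847 -0.14932477  0.28304186]
[563.68064238 300.88162204]
[541.44734833 280.8214968 ]
[534.81896749 274.84099973]
[[0.3543, 0.9351, -0.0002], [0.9351, -0.3543, 0.0002], [0.0001, -0.0003, -1.0]]
eye [388.26890616 441.32540662]
```

View pics/w2.png

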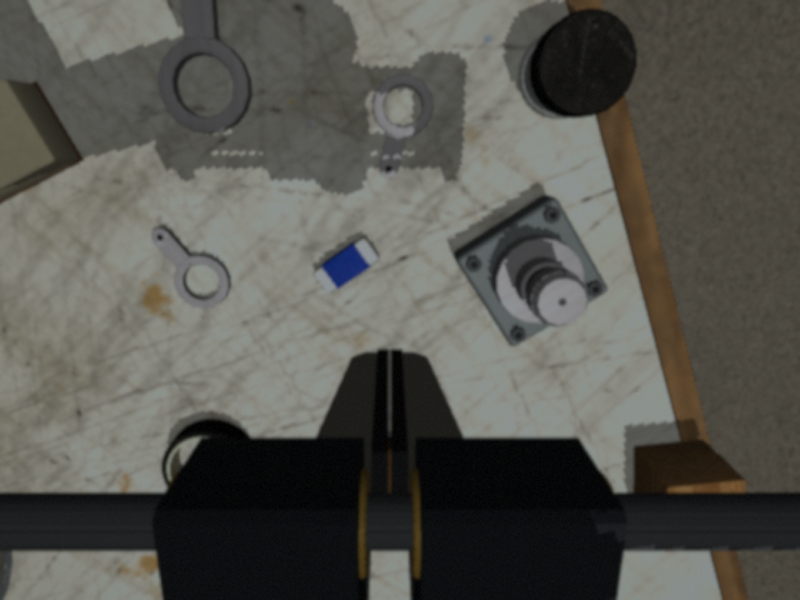

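The gripper shut on nothing: its width is 0, and the lever still lies at (204,85). The stub top is at (560,301) and the shoulder at (540,282), close to the prediction. Checking where the lever lies now.

```bash
python3 - <<'E'
from h import *
s=env.sense(); c=cam("wrist",s)
print("eye",ray(c,np.array((204,85))*.7,.01), "armL edges",ray(c,np.array((184,25))*.7,.01),ray(c,np.array((217,25))*.7,.01))
print("stub",ray(c,np.array((560,301))*.7,.082),ray(c,np.array((540,282))*.7,.04))
E
python3 - <<'E'
import sys; sys.path.insert(0,'.')
from h import *
f=env.grab_frame("top"); np.save("pics/t2.npy",f)
g=np.load("pics/top0.npy")
c=lambda f:cv2.resize(f[220:290,130:210,::-1],(400,350),interpolation=cv2.INTER_CUBIC)
cv2.imwrite("pics/cmp.png",np.clip(np.hstack([c(g),c(f)])*1.6,0,255).astype("uint8"))
E
```

```text
eye [0.40226247 0.18548929 0.01      ] armL edges [0.40572528 0.21836373 0.01      ] [0.42328927 0.21170762 0.01      ]
stub [0.54627089 0.01257965 0.082     ] [0.5470578  0.01158438 0.04      ]
```

View pics/cmp.png

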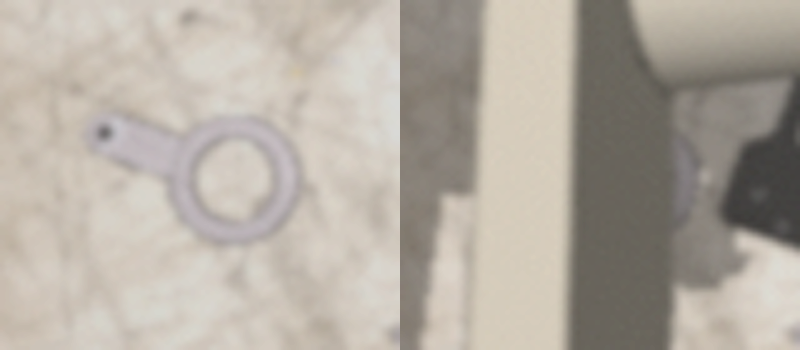

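The lever hasn't moved (eye at 0.4023, 0.1855), so the fingers closed at z≈3.4 mm without touching it. Going back, half open, and feeling my way lower.

arm_command(
  steps=[
    {"dp": [0.031, -0.0215, 0], "delta_rot": [0, 0, 0], "hand": 0.5},
    {"dp": [0.031, -0.0215, 0], "delta_rot": [0, 0, 0], "hand": 0.5},
    {"dp": [0.031, -0.0215, 0], "delta_rot": [0, 0, 0], "hand": 0.5},
    {"dp": [0.031, -0.0215, 0], "delta_rot": [0, 0, 0], "hand": 0.5},
    {"dp": [0.031, -0.0215, 0], "delta_rot": [0, 0, 0], "hand": 0.5},
  ],
)

```text
t: 6.5
tool_pos: [0.4185, 0.2294, 0.1432]
tcp_rot: [2.586, 1.784, 0.0]
contact_force: [1.8, -0.3, -0.8]
gripper_width: 0.0317
gripper_force: 0.0
```

arm_command(
  steps=[
    {"dp": [0, 0, 0.02], "delta_rot": [0, 0, 0], "hand": 0.5},
    {"dp": [0, 0, 0.02], "delta_rot": [0, 0, 0], "hand": 0.5},
    {"dp": [0, 0, 0.03], "delta_rot": [0, 0, 0], "hand": 0.5},
    {"dp": [0, 0, 0.03], "delta_rot": [0, 0, 0], "hand": 0.5},
    {"dp": [0, 0, 0.03], "delta_rot": [0, 0, 0], "hand": 0.5},
  ],
)

```text
t: 6.92
tool_pos: [0.4193, 0.2283, 0.0122]
tcp_rot: [2.585, 1.785, 0.002]
contact_force: [-0.3, 0.7, -0.8]
gripper_width: 0.046
gripper_force: 0.0
```

arm_command(
  steps=[
    {"dp": [0, 0, 0.005], "delta_rot": [0, 0, 0], "hand": 0.5},
    {"dp": [0, 0, 0.002], "delta_rot": [0, 0, 0], "hand": 0.5},
    {"dp": [0, 0, 0.002], "delta_rot": [0, 0, 0], "hand": 0.5},
    {"dp": [0, 0, 0.001], "delta_rot": [0, 0, 0], "hand": 0.5},
    {"dp": [0, 0, 0], "delta_rot": [0, 0, 0], "hand": 0.5},
  ],
)

```text
t: 7.33
tool_pos: [0.4205, 0.2278, 0.0044]
tcp_rot: [2.587, 1.783, 0.004]
contact_force: [0.8, -0.1, -0.3]
gripper_width: 0.0459
gripper_force: 0.0
```

```bash
python3 - <<'E'
from h import *
s=env.sense(); w=env.grab_frame("wrist"); f=env.grab_frame("scene")
c=cam("scene"); p=proj(c,s["tool_pos"]).astype(int); print(s["tool_pos"],p, "tcp in wrist",proj(cam("wrist",s),s["tool_pos"]), proj(cam("wrist",s),[.4023,.1855,.01]),proj(cam("wrist",s),[.4258,.2460,.01]))
a=f[p[1]-60:p[1]+45,p[0]-70:p[0]+70]; a=cv2.resize(a,(400,300),interpolation=cv2.INTER_CUBIC)
b=w[140:290,172:372]; b=cv2.resize(b,(400,300),interpolation=cv2.INTER_CUBIC)
cv2.imwrite("pics/m1.png",np.clip(np.hstack([a,b])[:,:,::-1]*1.5,0,255).astype("uint8"))
E
```

```text
[0.42053002 0.22780193 0.00436032] [201 298] tcp in wrist [271.73621959 237.89006225] [268.45821565 314.05738699] [268.88409369 209.05836301]
```

View pics/m1.png

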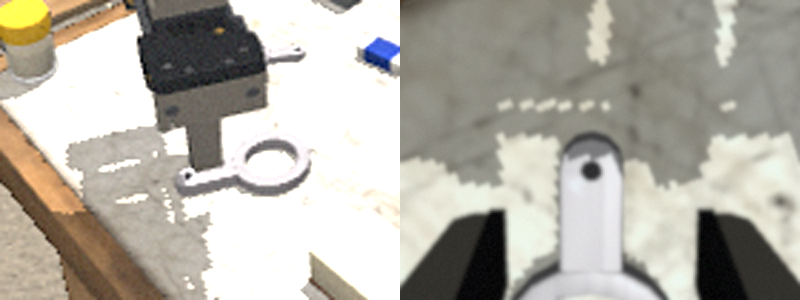

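The wrist crop shows the fingers straddling the arm: arm at x 562–620, fingertips at 505 and 697. Closing here.

arm_command(
  steps=[
    {"dp": [0, 0, 0.001], "delta_rot": [0, 0, 0], "hand": 0.7},
    {"dp": [0, 0, 0.001], "delta_rot": [0, 0, 0], "hand": 0.8},
    {"dp": [0, 0, 0], "delta_rot": [0, 0, 0], "hand": 0.85},
    {"dp": [0, 0, 0], "delta_rot": [0, 0, 0], "hand": 0.85},
    {"dp": [0, 0, 0], "delta_rot": [0, 0, 0], "hand": 0.85},
  ],
  newtons=30,
)

```text
t: 7.85
tool_pos: [0.4195, 0.2272, 0.0011]
tcp_rot: [-2.587, -1.783, -0.0]
contact_force: [-0.2, 0.7, -0.2]
gripper_width: 0.0151
gripper_force: 0.0
```

```bash
python3 - <<'E'
from h import *
s=env.sense(); w=env.grab_frame("wrist"); f=env.grab_frame("scene")
c=cam("scene"); p=proj(c,s["tool_pos"]).astype(int); print(s["tool_pos"],s["gripper_width"],s["gripper_force"])
a=f[p[1]-45:p[1]+30,p[0]-50:p[0]+50]; a=cv2.resize(a,(400,300),interpolation=cv2.INTER_CUBIC)
b=w[140:290,172:372]; b=cv2.resize(b,(400,300),interpolation=cv2.INTER_CUBIC)
cv2.imwrite("pics/m2.png",np.clip(np.hstack([a,b])[:,:,::-1]*1.5,0,255).astype("uint8"))
E
```

```text
[0.4195442  0.2271878  0.00110575] 0.015066407415963006 0.0
```

View pics/m2.png

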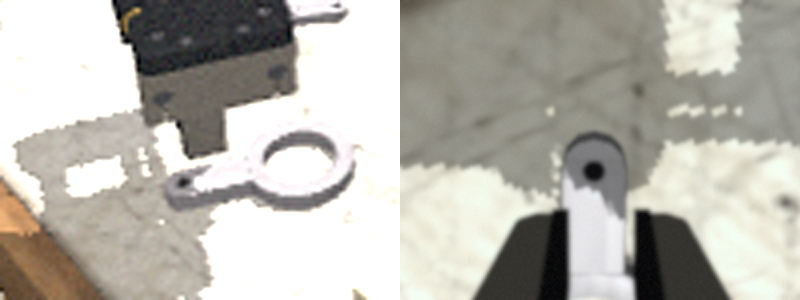

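The crop shows that the visible fingertip ends appear about 1.19 times too far apart for the reported width. They are therefore nearer the camera, roughly 33 mm behind the stated TCP, and the scene view agrees that the tips sit above the lever. So I need to go lower. Probing down in small steps while watching the force.

arm_command(
  steps=[
    {"dp": [0, 0, 0], "delta_rot": [0, 0, 0], "hand": 0.5},
    {"dp": [0, 0, 0], "delta_rot": [0, 0, 0], "hand": 0.5},
    {"dp": [0, 0, 0], "delta_rot": [0, 0, 0], "hand": 0.5},
    {"dp": [0, 0, 0.004], "delta_rot": [0, 0, 0], "hand": 0.5},
    {"dp": [0, 0, 0.004], "delta_rot": [0, 0, 0], "hand": 0.5},
  ],
)

```text
t: 8.37
tool_pos: [0.4197, 0.2273, -0.0071]
tcp_rot: [2.587, 1.783, 0.001]
contact_force: [0.1, -1.1, -1.0]
gripper_width: 0.045
gripper_force: 0.0
```

```bash
python3 - <<'E'
from h import *
s=env.sense(); print(s["tool_pos"],s["contact_force"],s["tau"],s["gripper_width"])
E
```

```text
[ 0.4197092   0.22728917 -0.00707053] [ 0.1083263  -1.09567696 -0.99384585] [-7.54061439e-04 -5.05737019e+01 -1.99659991e+01  3.67389433e-02
  1.79402861e-01 -4.91441187e-04] 0.0450354738952188
```

Confirmed: the reported TCP is 7 mm below the bench with no contact. Continuing.

arm_command(
  steps=[
    {"dp": [0, 0, 0.003], "delta_rot": [0, 0, 0], "hand": 0.5},
    {"dp": [0, 0, 0.003], "delta_rot": [0, 0, 0], "hand": 0.5},
    {"dp": [0, 0, 0.003], "delta_rot": [0, 0, 0], "hand": 0.5},
    {"dp": [0, 0, 0], "delta_rot": [0, 0, 0], "hand": 0.5},
    {"dp": [0, 0, 0], "delta_rot": [0, 0, 0], "hand": 0.5},
  ],
)

```text
t: 8.78
tool_pos: [0.4193, 0.2271, -0.0162]
tcp_rot: [-2.587, -1.783, 0.001]
contact_force: [0.0, -0.1, -0.4]
gripper_width: 0.0454
gripper_force: 0.0
```

```bash
python3 - <<'E'
from h import *
s=env.sense(); w=env.grab_frame("wrist"); f=env.grab_frame("scene")
c=cam("scene"); p=proj(c,s["tool_pos"]).astype(int); print(s["tool_pos"],s["contact_force"],p)
a=f[p[1]-60:p[1]+15,p[0]-50:p[0]+50]; a=cv2.resize(a,(400,300),interpolation=cv2.INTER_CUBIC)
b=w[140:290,172:372]; b=cv2.resize(b,(400,300),interpolation=cv2.INTER_CUBIC)
cv2.imwrite("pics/m3.png",np.clip(np.hstack([a,b])[:,:,::-1]*1.2,0,255).astype("uint8"))
E
```

```text
[ 0.41934286  0.22710066 -0.016182  ] [ 0.01373069 -0.0970787  -0.35315545] [202 306]
```

View pics/m3.png

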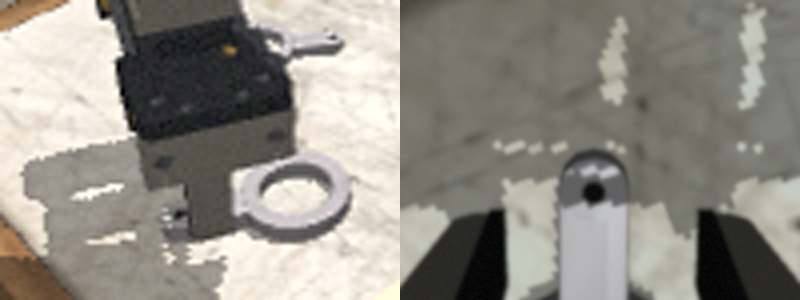

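The scene crop shows the near finger in front of the arm, with its tip at crop (205,238). The wrist crop shows the fingers still straddling the arm centrally. Working out the tip height numerically.

```bash
python3 - <<'E'
from h import *
s=env.sense(); R=Ro.from_rotvec(s["tcp_rot"]).as_matrix(); p=np.array(s["tool_pos"]); c=cam("scene")
for y in(-.0407,-.0227):
  for z in(0,.01,.02,.03):
    X=p+R[:,1]*y; X[2]=z; print(y,z,np.round(X,3),proj(c,X).round(1))
print("obs 203.2 305.5")
E
```

```text
-0.0407 0 [0.382 0.242 0.   ] [206.4 315.3]
-0.0407 0.01 [0.382 0.242 0.01 ] [206.  311.4]
-0.0407 0.02 [0.382 0.242 0.02 ] [205.5 307.5]
-0.0407 0.03 [0.382 0.242 0.03 ] [205.  303.5]
-0.0227 0 [0.398 0.235 0.   ] [204.4 308.5]
-0.0227 0.01 [0.398 0.235 0.01 ] [203.9 304.7]
-0.0227 0.02 [0.398 0.235 0.02 ] [203.4 300.8]
-0.0227 0.03 [0.398 0.235 0.03 ] [202.9 296.8]
obs 203.2 305.5
```

arm_command(
  steps=[
    {"dp": [0, 0, 0.002], "delta_rot": [0, 0, 0], "hand": 0.5},
    {"dp": [0, 0, 0.002], "delta_rot": [0, 0, 0], "hand": 0.5},
    {"dp": [0, 0, 0.002], "delta_rot": [0, 0, 0], "hand": 0.5},
    {"dp": [0, 0, 0.001], "delta_rot": [0, 0, 0], "hand": 0.5},
    {"dp": [0, 0, 0], "delta_rot": [0, 0, 0], "hand": 0.5},
  ],
)

```text
t: 9.3
tool_pos: [0.4194, 0.2271, -0.0232]
tcp_rot: [-2.587, -1.783, 0.001]
contact_force: [0.1, -0.4, 0.6]
gripper_width: 0.046
gripper_force: 0.0
```

arm_command(
  steps=[
    {"dp": [0, 0, 0.001], "delta_rot": [0, 0, 0], "hand": 0.5},
    {"dp": [0, 0, 0.001], "delta_rot": [0, 0, 0], "hand": 0.5},
    {"dp": [0, 0, 0.001], "delta_rot": [0, 0, 0], "hand": 0.5},
    {"dp": [0, 0, 0], "delta_rot": [0, 0, 0], "hand": 0.5},
    {"dp": [0, 0, 0], "delta_rot": [0, 0, 0], "hand": 0.5},
  ],
)

```text
t: 9.72
tool_pos: [0.4195, 0.2272, -0.026]
tcp_rot: [2.587, 1.783, -0.0]
contact_force: [-1.2, 0.3, -0.3]
gripper_width: 0.0456
gripper_force: 0.0
```

arm_command(
  steps=[
    {"dp": [0, 0, 0.001], "delta_rot": [0, 0, 0], "hand": 0.5},
    {"dp": [0, 0, 0.001], "delta_rot": [0, 0, 0], "hand": 0.5},
    {"dp": [0, 0, 0.001], "delta_rot": [0, 0, 0], "hand": 0.5},
    {"dp": [0, 0, 0], "delta_rot": [0, 0, 0], "hand": 0.5},
    {"dp": [0, 0, 0], "delta_rot": [0, 0, 0], "hand": 0.5},
  ],
)

```text
t: 10.13
tool_pos: [0.4195, 0.2272, -0.029]
tcp_rot: [-2.587, -1.783, 0.0]
contact_force: [-1.1, -0.1, 0.7]
gripper_width: 0.0457
gripper_force: 0.0
```

arm_command(
  steps=[
    {"dp": [0, 0, 0.001], "delta_rot": [0, 0, 0], "hand": 0.5},
    {"dp": [0, 0, 0.001], "delta_rot": [0, 0, 0], "hand": 0.5},
    {"dp": [0, 0, 0], "delta_rot": [0, 0, 0], "hand": 0.5},
    {"dp": [0, 0, 0], "delta_rot": [0, 0, 0], "hand": 0.5},
    {"dp": [0, 0, 0], "delta_rot": [0, 0, 0], "hand": 0.5},
  ],
)

```text
t: 10.55
tool_pos: [0.4195, 0.2272, -0.0309]
tcp_rot: [-2.587, -1.783, 0.0]
contact_force: [0.1, -0.3, -0.4]
gripper_width: 0.0458
gripper_force: 0.0
```

arm_command(
  steps=[
    {"dp": [0, 0, 0.001], "delta_rot": [0, 0, 0], "hand": 0.8},
    {"dp": [0, 0, 0], "delta_rot": [0, 0, 0], "hand": 1},
    {"dp": [0, 0, 0], "delta_rot": [0, 0, 0], "hand": 1},
    {"dp": [0, 0, 0], "delta_rot": [0, 0, 0], "hand": 1},
    {"dp": [0, 0, 0], "delta_rot": [0, 0, 0], "hand": 1},
  ],
  newtons=30,
)

```text
t: 10.97
tool_pos: [0.4195, 0.2272, -0.0319]
tcp_rot: [-2.587, -1.783, 0.0]
contact_force: [-0.0, 0.9, -0.8]
gripper_width: 0.0174
gripper_force: 29.8
```

Gripped: width 17.4 mm at 29.8 N. I'll check how far the eye shifted during the grip, comparing scene frames numerically.

```bash
python3 - <<'E'
from h import *
c=cam("scene"); f0=np.load("pics/scene0.npy"); f1=env.grab_frame("scene"); np.save("pics/s1.npy",f1)
e=proj(c,[.4023,.1855,.01]); print("eye px",e)
J=np.array([(proj(c,[.4023+d[0],.1855+d[1],.01])-e)/.001 for d in((.001,0),(0,.001))]).T
def G(f):
    g=cv2.cvtColor(f,cv2.COLOR_RGB2GRAY).astype("float32"); g=cv2.resize(g,None,fx=4,fy=4,interpolation=cv2.INTER_CUBIC)
    g=np.log(g+5); return cv2.magnitude(cv2.Sobel(g,5,1,0),cv2.Sobel(g,5,0,1))
g0,g1=G(f0),G(f1); x,y=(e*4).astype(int)
for (l,r,u,d) in((-30,110,-75,85),(-60,110,-75,85),(-30,110,0,85),(0,110,-75,85)):
    T=g0[y+u:y+d,x+l:x+r]; S=g1[y+u-24:y+d+24,x+l-24:x+r+24]
    m=cv2.matchTemplate(S,T,cv2.TM_CCOEFF_NORMED); _,v,_,q=cv2.minMaxLoc(m); dp=(np.array(q)-24)/4
    print(v,dp,np.linalg.solve(J,dp)*1000,"mm")
E
```

```text
eye px [224.86869746 291.23875142]
0.5197963714599609 [ 0.   -0.75] [ 1.69681303 -1.18425238] mm
0.4840955138206482 [ 0.   -0.75] [ 1.69681303 -1.18425238] mm
0.6997665762901306 [ 0.   -0.75] [ 1.69681303 -1.18425238] mm
0.7155712842941284 [ 0.   -0.75] [ 1.69681303 -1.18425238] mm<stdin>:7: RuntimeWarning: invalid value encountered in log
```

The eye shifted about (+1.7, −1.2) mm to (0.4038, 0.1848), matching the expected alignment with the fingers. Lifting and carrying it above the stub.

arm_command(
  steps=[
    {"dp": [0, 0, -0.015], "delta_rot": [0, 0, 0], "hand": 1},
    {"dp": [0, 0, -0.029], "delta_rot": [0, 0, 0], "hand": 1},
    {"dp": [0, 0, -0.029], "delta_rot": [0, 0, 0], "hand": 1},
    {"dp": [0, 0, -0.029], "delta_rot": [0, 0, 0], "hand": 1},
    {"dp": [0, 0, -0.024], "delta_rot": [0, 0, 0], "hand": 1},
  ],
)

```text
t: 11.43
tool_pos: [0.4196, 0.2272, 0.0959]
tcp_rot: [2.587, 1.783, 0.001]
contact_force: [1.1, 1.6, -1.1]
gripper_width: 0.0176
gripper_force: 29.8
```

arm_command(
  steps=[
    {"dp": [-0.0138, 0.0244, 0], "delta_rot": [0, 0, 0], "hand": 1},
    {"dp": [-0.0138, 0.0244, 0], "delta_rot": [0, 0, 0], "hand": 1},
    {"dp": [-0.0138, 0.0244, 0], "delta_rot": [0, 0, 0], "hand": 1},
    {"dp": [-0.0138, 0.0244, 0], "delta_rot": [0, 0, 0], "hand": 1},
    {"dp": [-0.0138, 0.0244, 0], "delta_rot": [0, 0, 0], "hand": 1},
  ],
)

```text
t: 11.85
tool_pos: [0.5095, 0.1182, 0.0941]
tcp_rot: [-2.587, -1.783, 0.0]
contact_force: [0.3, 0.2, -1.7]
gripper_width: 0.0171
gripper_force: 29.8
```

arm_command(
  steps=[
    {"dp": [-0.0138, 0.0244, 0], "delta_rot": [0, 0, 0], "hand": 1},
    {"dp": [-0.0138, 0.0244, 0], "delta_rot": [0, 0, 0], "hand": 1},
    {"dp": [-0.0138, 0.0244, 0], "delta_rot": [0, 0, 0], "hand": 1},
    {"dp": [0, 0, 0], "delta_rot": [0, 0, 0], "hand": 1},
    {"dp": [0, 0, 0], "delta_rot": [0, 0, 0], "hand": 1},
  ],
)

```text
t: 12.27
tool_pos: [0.5629, 0.0535, 0.0937]
tcp_rot: [-2.589, -1.78, 0.001]
contact_force: [-0.6, 0.8, -2.0]
gripper_width: 0.0178
gripper_force: 29.8
```

```bash
python3 - <<'E'
from h import *
s=env.sense(); w=env.grab_frame("wrist"); f=env.grab_frame("scene"); t=env.grab_frame("top"); np.save("pics/s2.npy",f); np.save("pics/w3.npy",w); np.save("pics/t3.npy",t)
print(s["t"],s["tool_pos"],s["tcp_rot"],s["gripper_width"],s["gripper_force"])
R=Ro.from_rotvec(s["tcp_rot"]).as_matrix(); c=cam("scene")
e=s["tool_pos"]-.0449*R[:,0]; e[2]=s["tool_pos"][2]+.0319+.01; print("eye est",e,proj(c,e)); st=[.547,.012,.082]; p=proj(c,st); print("stub",p)
x,y=p.astype(int); a=cv2.resize(f[y-70:y+35,x-70:x+70],(400,300),interpolation=cv2.INTER_CUBIC)
ct=cam("top"); x,y=proj(ct,st).astype(int); print(x,y,proj(ct,e)); b=cv2.resize(t[y-37:y+38,x-50:x+50],(400,300),interpolation=cv2.INTER_CUBIC)
cv2.imwrite("pics/m4.png",np.hstack([a,b])[:,:,::-1])
E
```

```text
12.2667 [0.56292254 0.05353016 0.09371852] [-2.58864732e+00 -1.77951122e+00  5.31041636e-04] 0.017832185400036574 29.831871651113033
eye est [0.54684025 0.01160917 0.13561852] [248.46619568 178.17977296]
stub [249.10704671 198.98371391]
258 179 [258.14828949 174.9009732 ]
```

arm_command(
  steps=[
    {"dp": [0, 0, 0.012], "delta_rot": [0, 0, 0], "hand": 1},
    {"dp": [0, 0, 0.012], "delta_rot": [0, 0, 0], "hand": 1},
    {"dp": [0, 0, 0.012], "delta_rot": [0, 0, 0], "hand": 1},
    {"dp": [0, 0, 0.004], "delta_rot": [0, 0, 0], "hand": 1},
    {"dp": [0, 0, 0.003], "delta_rot": [0, 0, 0], "hand": 1},
  ],
)

```text
t: 12.83
tool_pos: [0.5614, 0.0547, 0.0494]
tcp_rot: [-2.585, -1.783, 0.004]
contact_force: [-0.2, 0.9, -1.8]
gripper_width: 0.0176
gripper_force: 29.8
```

arm_command(
  steps=[
    {"dp": [0, 0, 0.002], "delta_rot": [0, 0, 0], "hand": 1},
    {"dp": [0, 0, 0.002], "delta_rot": [0, 0, 0], "hand": 1},
    {"dp": [0, 0, 0.002], "delta_rot": [0, 0, 0], "hand": 1},
    {"dp": [0, 0, 0], "delta_rot": [0, 0, 0], "hand": 1},
    {"dp": [0, 0, 0], "delta_rot": [0, 0, 0], "hand": 1},
  ],
)

```text
t: 13.25
tool_pos: [0.5628, 0.0545, 0.0453]
tcp_rot: [2.587, 1.782, 0.001]
contact_force: [-0.4, -0.5, -0.9]
gripper_width: 0.0175
gripper_force: 29.8
```

arm_command(
  steps=[
    {"dp": [0, 0, 0.002], "delta_rot": [0, 0, 0], "hand": 1},
    {"dp": [0, 0, 0.002], "delta_rot": [0, 0, 0], "hand": 1},
    {"dp": [0, 0, 0.002], "delta_rot": [0, 0, 0], "hand": 1},
    {"dp": [0, 0, 0.002], "delta_rot": [0, 0, 0], "hand": 1},
    {"dp": [0, 0, 0], "delta_rot": [0, 0, 0], "hand": 1},
  ],
)

```text
t: 13.67
tool_pos: [0.5623, 0.0545, 0.0366]
tcp_rot: [-2.587, -1.783, 0.001]
contact_force: [0.3, 0.6, -1.3]
gripper_width: 0.0178
gripper_force: 29.8
```

It slides on without force. Continuing down towards the shoulder (TCP z about 8 mm when seated).

arm_command(
  steps=[
    {"dp": [0, 0, 0.006], "delta_rot": [0, 0, 0], "hand": 1},
    {"dp": [0, 0, 0.006], "delta_rot": [0, 0, 0], "hand": 1},
    {"dp": [0, 0, 0.006], "delta_rot": [0, 0, 0], "hand": 1},
    {"dp": [0, 0, 0.005], "delta_rot": [0, 0, 0], "hand": 1},
    {"dp": [0, 0, 0.002], "delta_rot": [0, 0, 0], "hand": 1},
  ],
)

```text
t: 14.08
tool_pos: [0.5619, 0.0545, 0.0109]
tcp_rot: [-2.586, -1.782, 0.002]
contact_force: [-1.0, -0.0, -0.9]
gripper_width: 0.0176
gripper_force: 29.8
```

arm_command(
  steps=[
    {"dp": [0, 0, 0.002], "delta_rot": [0, 0, 0], "hand": 1},
    {"dp": [0, 0, 0.001], "delta_rot": [0, 0, 0], "hand": 1},
    {"dp": [0, 0, 0], "delta_rot": [0, 0, 0], "hand": 1},
    {"dp": [0, 0, 0], "delta_rot": [0, 0, 0], "hand": 1},
    {"dp": [0, 0, 0], "delta_rot": [0, 0, 0], "hand": 1},
  ],
)

```text
t: 14.5
tool_pos: [0.5629, 0.0546, 0.0093]
tcp_rot: [2.587, 1.783, 0.001]
contact_force: [0.1, 0.8, -0.5]
gripper_width: 0.0174
gripper_force: 29.8
```

arm_command(
  steps=[
    {"dp": [0, 0, 0.001], "delta_rot": [0, 0, 0], "hand": 1},
    {"dp": [0, 0, 0.001], "delta_rot": [0, 0, 0], "hand": 1},
    {"dp": [0, 0, 0], "delta_rot": [0, 0, 0], "hand": 1},
    {"dp": [0, 0, 0], "delta_rot": [0, 0, 0], "hand": 1},
    {"dp": [0, 0, 0], "delta_rot": [0, 0, 0], "hand": 1},
  ],
)

```text
t: 14.92
tool_pos: [0.5629, 0.0546, 0.0077]
tcp_rot: [2.587, 1.782, 0.001]
contact_force: [-1.2, -0.0, 5.8]
gripper_width: 0.0176
gripper_force: 29.9
```

Seated: Fz rose to 6 N at the expected height. Releasing and lifting straight up.

arm_command(
  steps=[
    {"dp": [0, 0, -0.0005], "delta_rot": [0, 0, 0], "hand": 0.6},
    {"dp": [0, 0, 0], "delta_rot": [0, 0, 0], "hand": 0.5},
    {"dp": [0, 0, 0], "delta_rot": [0, 0, 0], "hand": 0.4},
    {"dp": [0, 0, 0], "delta_rot": [0, 0, 0], "hand": 0.4},
    {"dp": [0, 0, 0], "delta_rot": [0, 0, 0], "hand": 0.4},
  ],
)

```text
t: 15.33
tool_pos: [0.5626, 0.0545, 0.0075]
tcp_rot: [-2.587, -1.783, 0.0]
contact_force: [-0.5, -0.3, 1.0]
gripper_width: 0.0484
gripper_force: 0.0
```

arm_command(
  steps=[
    {"dp": [0, 0, -0.015], "delta_rot": [0, 0, 0], "hand": 0.4},
    {"dp": [0, 0, -0.03], "delta_rot": [0, 0, 0], "hand": 0.4},
    {"dp": [0, 0, -0.035], "delta_rot": [0, 0, 0], "hand": 0.2},
    {"dp": [0, 0, -0.035], "delta_rot": [0, 0, 0], "hand": 0.1},
    {"dp": [0, 0, -0.035], "delta_rot": [0, 0, 0], "hand": 0},
  ],
)

```text
t: 15.75
tool_pos: [0.5622, 0.0545, 0.159]
tcp_rot: [-2.587, -1.782, 0.001]
contact_force: [0.7, -0.3, -0.7]
gripper_width: 0.0726
gripper_force: 0.0
```

arm_command(
  steps=[
    {"dp": [-0.035, -0.002, 0], "delta_rot": [0, 0, 0], "hand": 0},
    {"dp": [-0.035, -0.002, 0], "delta_rot": [0, 0, 0], "hand": 0},
    {"dp": [-0.035, -0.002, 0], "delta_rot": [0, 0, 0], "hand": 0},
    {"dp": [-0.035, -0.002, 0], "delta_rot": [0, 0, 0], "hand": 0},
    {"dp": [-0.035, -0.002, 0], "delta_rot": [0, 0, 0], "hand": 0},
  ],
)

```text
t: 16.17
tool_pos: [0.4901, -0.1066, 0.1577]
tcp_rot: [2.586, 1.783, 0.0]
contact_force: [1.0, 0.3, -0.1]
gripper_width: 0.092
gripper_force: 0.0
```

arm_command(
  steps=[
    {"dp": [-0.035, -0.002, 0], "delta_rot": [0, 0, 0], "hand": 0},
    {"dp": [-0.035, -0.002, 0], "delta_rot": [0, 0, 0], "hand": 0},
    {"dp": [-0.035, -0.002, 0], "delta_rot": [0, 0, 0], "hand": 0},
    {"dp": [-0.035, -0.002, 0], "delta_rot": [0, 0, 0], "hand": 0},
    {"dp": [-0.035, -0.002, 0], "delta_rot": [0, 0, 0], "hand": 0},
  ],
)

```text
t: 16.58
tool_pos: [0.4184, -0.2668, 0.1577]
tcp_rot: [2.586, 1.783, 0.0]
contact_force: [0.5, -0.7, 0.4]
gripper_width: 0.092
gripper_force: 0.0
```

arm_command(
  steps=[
    {"dp": [0, 0, 0], "delta_rot": [0, 0, 0.12], "hand": 0},
    {"dp": [0, 0, 0], "delta_rot": [0, 0, 0.12], "hand": 0},
    {"dp": [0, 0, 0], "delta_rot": [0, 0, 0.12], "hand": 0},
    {"dp": [0, 0, 0], "delta_rot": [0, 0, 0.12], "hand": 0},
    {"dp": [0, 0, 0], "delta_rot": [0, 0, 0.12], "hand": 0},
  ],
)

```text
t: 17.0
tool_pos: [0.4191, -0.2655, 0.1575]
tcp_rot: [-3.001, -0.929, 0.0]
contact_force: [-0.9, -0.4, -0.2]
gripper_width: 0.0921
gripper_force: 0.0
```

arm_command(
  steps=[
    {"dp": [0, 0, 0], "delta_rot": [0, 0, 0.1], "hand": 0},
    {"dp": [0, 0, 0], "delta_rot": [0, 0, 0.1], "hand": 0},
    {"dp": [0, 0, 0], "delta_rot": [0, 0, 0], "hand": 0},
    {"dp": [0, 0, 0], "delta_rot": [0, 0, 0], "hand": 0},
    {"dp": [0, 0, 0], "delta_rot": [0, 0, 0], "hand": 0},
  ],
)

```text
t: 17.42
tool_pos: [0.4193, -0.2654, 0.1576]
tcp_rot: [-3.076, -0.64, 0.0]
contact_force: [0.6, 0.6, -0.5]
gripper_width: 0.092
gripper_force: 0.0
```

```bash
python3 - <<'E'
from h import *
s=env.sense(); f=env.grab_frame("wrist"); np.save("pics/w4.npy",f)
sc=env.grab_frame("scene"); np.save("pics/s3.npy",sc)
p=proj(cam("scene"),[.55,.02,.05]).astype(int); a=cv2.resize(sc[p[1]-38:p[1]+37,p[0]-50:p[0]+50],(200,150),interpolation=cv2.INTER_CUBIC)
b=cv2.resize(f,(800,600),interpolation=cv2.INTER_CUBIC); b[450:,600:]=a
cv2.imwrite("pics/w4.png",np.clip(b[:,:,::-1]*1.3,0,255).astype("uint8"))
c=cam("wrist",s); R=Ro.from_rotvec(s["tcp_rot"]).as_matrix()
print(s["t"],np.round(s["tool_pos"],4),R.round(4).tolist(),s["contact_force"])
for X in([.5333,-.221,.005],[.4803,-.2455,.012],[.3838,-.2538,.016],[.4042,-.3028,.016]): print(proj(c,X)/.7)
E
```

```text
17.4167 [ 0.4193 -0.2654  0.1576] [[0.9171, 0.3986, -0.0], [0.3986, -0.9171, 0.0], [-0.0, -0.0, -1.0]] [ 0.60189636  0.59871703 -0.47432834]
[395.87986398  65.98743621]
[397.85252357 164.27909851]
[351.26980856 305.60816794]
[430.5423189  306.75971597]
```

View pics/w4.png

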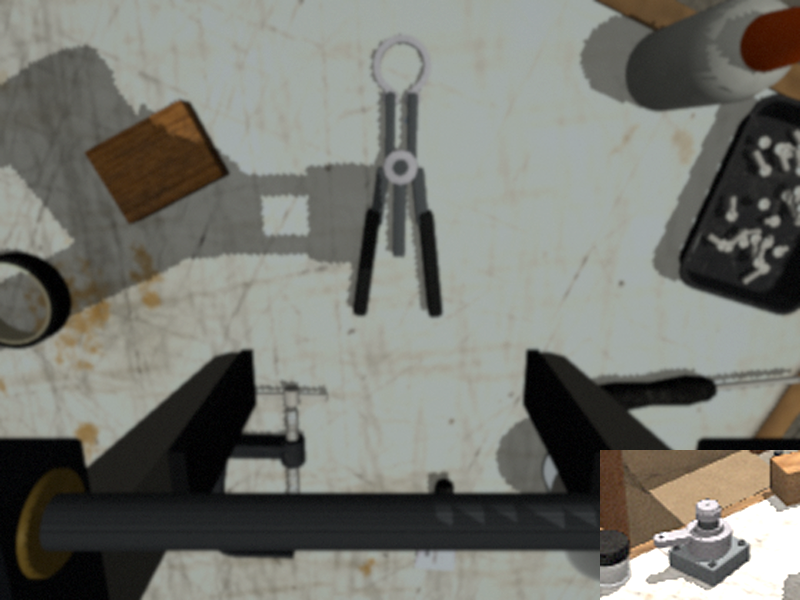

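The inset shows the lever lying flat on the shoulder round the stub. The pliers are nearly in line with the tool: ring centre (399.5,65), pivot (401,167), sleeves from rows 211 to 314 centred at x≈398.

```bash
python3 - <<'E'
from h import *
s=env.sense(); c=cam("wrist",s); R=Ro.from_rotvec(s["tcp_rot"]).as_matrix()
q={n:ray(c,np.array(u)*.7,z) for n,u,z in(("ring",(399.5,65),.005),("piv",(401,167),.014),("fl",(374,211),.016),("fr",(426,211),.016),("tl",(361,314),.012),("tr",(433,314),.012))}
T={n:R.T@(v-s["tool_pos"]) for n,v in q.items()}
for n in q: print(n,q[n].round(4),T[n][:2].round(4))
m=(T["tl"]+T["tr"])/2; r=T["ring"]; print("len",np.linalg.norm((r-m)[:2]),"ang(tool)",np.arctan2(r[1]-m[1],r[0]-m[0]), np.linalg.norm((r-T["piv"])[:2]))
# ring hole circle check
g=cv2.cvtColor(np.load("pics/w4.npy"),cv2.COLOR_RGB2GRAY)
st=q
E
```

```text
ring [ 0.5348 -0.2229  0.005 ] [0.1228 0.007 ]
piv [ 0.4797 -0.2479  0.014 ] [0.0623 0.008 ]
fl [ 0.4479 -0.2431  0.016 ] [ 0.0351 -0.0091]
fr [ 0.4611 -0.2735  0.016 ] [0.0351 0.0241]
tl [ 0.3797 -0.2623  0.012 ] [-0.0351 -0.0186]
tr [ 0.3992 -0.3072  0.012 ] [-0.0351  0.0304]
len 0.1579278789864482 ang(tool) 0.006572970827033021 0.06053404168732548
```

Consistent (pivot to ring 60.5 mm, expected 61). The grip goes at pliers x≈12 mm, which means shifting tool dx +9, dy +7 mm and descending to TCP z ≈ −0.030.

arm_command(
  steps=[
    {"dp": [0.009, 0.007, 0.02], "delta_rot": [0, 0, 0], "hand": 0},
    {"dp": [0, 0, 0.036], "delta_rot": [0, 0, 0], "hand": 0},
    {"dp": [0, 0, 0.036], "delta_rot": [0, 0, 0], "hand": 0},
    {"dp": [0, 0, 0.036], "delta_rot": [0, 0, 0], "hand": 0},
    {"dp": [0, 0, 0.03], "delta_rot": [0, 0, 0], "hand": 0},
  ],
)

```text
t: 17.93
tool_pos: [0.4299, -0.2679, -0.0023]
tcp_rot: [-3.076, -0.637, 0.001]
contact_force: [-0.9, 0.1, -0.5]
gripper_width: 0.0921
gripper_force: 0.0
```

arm_command(
  steps=[
    {"dp": [0, 0, 0.015], "delta_rot": [0, 0, 0], "hand": 0},
    {"dp": [0, 0, 0.008], "delta_rot": [0, 0, 0], "hand": 0},
    {"dp": [0, 0, 0.005], "delta_rot": [0, 0, 0], "hand": 0},
    {"dp": [0, 0, 0.0015], "delta_rot": [0, 0, 0], "hand": 0},
    {"dp": [0, 0, 0], "delta_rot": [0, 0, 0], "hand": 0},
  ],
)

```text
t: 18.35
tool_pos: [0.431, -0.2686, -0.0293]
tcp_rot: [3.076, 0.635, 0.001]
contact_force: [-0.4, 0.5, 0.5]
gripper_width: 0.0915
gripper_force: 0.0
```

arm_command(
  steps=[
    {"dp": [0, 0, 0], "delta_rot": [0, 0, 0], "hand": 0.4},
    {"dp": [0, 0, 0], "delta_rot": [0, 0, 0], "hand": 0.5},
    {"dp": [0, 0, 0], "delta_rot": [0, 0, 0], "hand": 1},
    {"dp": [0, 0, 0], "delta_rot": [0, 0, 0], "hand": 1},
    {"dp": [0, 0, 0], "delta_rot": [0, 0, 0], "hand": 1},
  ],
  newtons=50,
)

```text
t: 18.77
tool_pos: [0.4306, -0.2684, -0.0295]
tcp_rot: [3.076, 0.635, 0.001]
contact_force: [-1.0, -0.5, 0.1]
gripper_width: 0.0607
gripper_force: 0.0
```

arm_command(
  steps=[
    {"dp": [0, 0, 0], "delta_rot": [0, 0, 0], "hand": 1},
    {"dp": [0, 0, 0], "delta_rot": [0, 0, 0], "hand": 1},
    {"dp": [0, 0, 0], "delta_rot": [0, 0, 0], "hand": 1},
    {"dp": [0, 0, 0], "delta_rot": [0, 0, 0], "hand": 1},
    {"dp": [0, 0, 0], "delta_rot": [0, 0, 0], "hand": 1},
  ],
)

```text
t: 19.18
tool_pos: [0.4303, -0.2683, -0.0298]
tcp_rot: [-3.077, -0.635, 0.0]
contact_force: [-1.7, -0.6, 5.5]
gripper_width: 0.0342
gripper_force: 50.0
```

The handles are squeezed: 34 mm between the pads at 50 N. Lifting, then moving to a viewpoint beside the stub with the same tool yaw.

arm_command(
  steps=[
    {"dp": [0, 0, -0.01], "delta_rot": [0, 0, 0], "hand": 1},
    {"dp": [0, 0, -0.03], "delta_rot": [0, 0, 0], "hand": 1},
    {"dp": [0, 0, -0.035], "delta_rot": [0, 0, 0], "hand": 1},
    {"dp": [0, 0, -0.035], "delta_rot": [0, 0, 0], "hand": 1},
    {"dp": [0, 0, -0.03], "delta_rot": [0, 0, 0], "hand": 1},
  ],
)

```text
t: 19.6
tool_pos: [0.4303, -0.2681, 0.1125]
tcp_rot: [3.077, 0.635, 0.001]
contact_force: [0.7, 0.3, -3.1]
gripper_width: 0.034
gripper_force: 50.0
```

arm_command(
  steps=[
    {"dp": [0.024, -0.021, 0], "delta_rot": [0, 0, 0], "hand": 1},
    {"dp": [0.024, -0.021, 0], "delta_rot": [0, 0, 0], "hand": 1},
    {"dp": [0.024, -0.021, 0], "delta_rot": [0, 0, 0], "hand": 1},
    {"dp": [0.024, -0.021, 0], "delta_rot": [0, 0, 0], "hand": 1},
    {"dp": [0.024, -0.021, 0], "delta_rot": [0, 0, 0], "hand": 1},
  ],
)

```text
t: 20.02
tool_pos: [0.4992, -0.1229, 0.1106]
tcp_rot: [-3.077, -0.634, -0.0]
contact_force: [1.5, -0.1, -1.6]
gripper_width: 0.0335
gripper_force: 50.0
```

arm_command(
  steps=[
    {"dp": [0.024, -0.021, 0], "delta_rot": [0, 0, 0], "hand": 1},
    {"dp": [0.024, -0.021, 0], "delta_rot": [0, 0, 0], "hand": 1},
    {"dp": [0, 0, 0], "delta_rot": [0, 0, 0], "hand": 1},
    {"dp": [0, 0, 0], "delta_rot": [0, 0, 0], "hand": 1},
    {"dp": [0, 0, 0], "delta_rot": [0, 0, 0], "hand": 1},
  ],
)

```text
t: 20.43
tool_pos: [0.5259, -0.0669, 0.1101]
tcp_rot: [3.077, 0.636, -0.001]
contact_force: [0.7, -0.4, -2.9]
gripper_width: 0.034
gripper_force: 50.0
```

```bash
python3 - <<'E'
from h import *
s=env.sense(); f=env.grab_frame("wrist"); np.save("pics/w5.npy",f); t=env.grab_frame("top"); np.save("pics/t5.npy",t); sc=env.grab_frame("scene"); np.save("pics/s5.npy",sc)
c=cam("wrist",s); R=Ro.from_rotvec(s["tcp_rot"]).as_matrix(); p=np.array(s["tool_pos"])
print(s["t"],p.round(4),R[:,0].round(4),s["gripper_width"],s["gripper_force"],s["contact_force"])
for st in([.547,.012,.082],[.547,.012,.04]): print("stub pred",proj(c,st))
x,y=proj(c,[.547,.012,.082]).astype(int); g=cv2.cvtColor(f,cv2.COLOR_RGB2GRAY)
g4=cv2.resize(g[max(y-70,0):y+70,max(x-70,0):x+70],None,fx=4,fy=4,interpolation=cv2.INTER_CUBIC)
for p2 in(40,25):
  h=cv2.HoughCircles(cv2.GaussianBlur(g4,(5,5),0),cv2.HOUGH_GRADIENT_ALT,1.5,10,param1=150,param2=.7 if p2==40 else .5,minRadius=50,maxRadius=280)
  if h is not None: print(np.c_[h.reshape(-1,3)[:8,:2]/4+[max(x-70,0),max(y-70,0)],h.reshape(-1,3)[:8,2]/4].round(1).tolist())
print("expected r: top15",378*.015/(p[2]-.082+.2), )
E
```

```text
20.4333 [ 0.5259 -0.0669  0.1101] [ 9.181e-01  3.964e-01 -8.000e-04] 0.03396073283044763 49.985180497169495 [ 0.69455231 -0.35347833 -2.86757442]
stub pred [166.6365799 144.3643254]
stub pred [182.34866344 137.77029522]
expected r: top15 24.858385744791605
```

```bash
python3 - <<'E'
import numpy as np, cv2
f=np.load("pics/w5.npy"); g=cv2.cvtColor(f,cv2.COLOR_RGB2GRAY)
a=g[96:196:3,116:232:2]; print(116,96)
lo,hi=np.percentile(a,2),np.percentile(a,98); print(lo,hi)
ch=" .:-=+*#%@"
for r in a: print("".join(ch[int(np.clip((v-lo)/(hi-lo)*9.99,0,9))] for v in r))
# ring region
a=g[0:70:3,210:330:2]; lo,hi=np.percentile(a,2),np.percentile(a,98)
for r in a: print("".join(ch[int(np.clip((v-lo)/(hi-lo)*9.99,0,9))] for v in r))
E
```

```text
116 96
41.0 149.0
@@@@@@@@@@@@@@@@@#-...=++*++=-+++=+*****+-::::-:::-=-..:=+
*%@@@@@@@@@@@@@@@@@*:.--:-::-----::--+***=:::::::::::::.:=
**#%@@@@@@@@@@@@@@@@%=:-+*#%@@@@@@%#+-:-=-:::::::::::.   .
****#%@@@@@@@@@@@@@@@%%@@@@@@@@@@@@@@@%*=:..::::::::.     
*****++#%@@@@@@@@@@@%@@@@@@@@@@@@@@@@@@@@@+. .::::::.     
******+==+*#@@@@@@@@@@%%@@@@@@@@@@@@@@@@@@@#- ..:::::.    
********+====+*%%@@%%*+==+**++#++##%%@@@@@@@*:  .::::::.::
*********+=======+*====-..:--=+=--=+*#%@@@@@%+-. .::::::::
*********+++==-=======--=+=-----*##=::=#%%++*+=-  .:::::::
******++===+=--========++++=====:.-+#*::+##=====:  .::::::
=+++++++===*+==-=-::=#%@@@@@#*+===:.+%%-.:-=====-.  ::::::
+**+++++++**+===-:-===+@@@@@@@@#+=+=:=%%-.:-=====-  ::::::
******++=+**+==-:=====+*#@@@@@@@%+=+-.=%#: :======. .:::::
******++=+++==--==========+*%@@@@%*++=.*%+ .-=====:  ::::.
******+==**+==--============+%@@@@#+++:=%*..-=====:  ::::.
******+++***----========--===+*%@@%*++--%#..-=====- .::::.
******++****----=======-  .=====+#@#+=-:#*.:-=====- .::::.
**++**+****+:---========:.:======*#*=+-:=: --=====: :::::.
++*********+::--====
[... 1687 characters left out ...]
::--:::::::+#%%@@@@*-::::::::
......:.. -#%%%%%%%%#=:::....:::::::::::-*%%%%%%@@%+-:::::::
  .....   +#*=::::=%%#-::.......::::::::=#%=..::-+#%=:::::::
*-.      .=.    .. *%%-::.........::::::=-:    ...=@*:::::::
@@@*:    -+:    .. =@%=:::.:::::::...::-=-.   ....+@*:::::::
@@@@*=-.  :.    .. -%#::::::::::::..... .-    ....#@=:::::::
@@@@+====-::     . .#+....::::::::.......:  . ...:#*::::::::
@@@#======**.    .. .......:::::::.......     ....=-::::::::
@@@*====*@@@#    ..  ............:::::::.    ...  .::::::::.
@@@%===+@@@@%.   ..  . ...........:::::::   ....  .....:::::
@@@*===+@@@@@:   .. .#%+:. .........:::::    ... ..:::...:::
@@%+====#@@@@=   ....#@@@@#=. .......::::    ... .:........:
```

The stub's centre hole shows at about (166,145.5), predicted (166.6,144.4), so the stub is at (0.5463, 0.0120). The ring's bands at x 214–223 and 318–327 are symmetric about 270.5, so it is spread and sits 0.7 mm off in tool y. Moving the ring above the stub, about 25 mm clear.

arm_command(
  steps=[
    {"dp": [-0.0128, -0.0127, 0], "delta_rot": [0, 0, 0], "hand": 1},
    {"dp": [-0.0128, -0.0127, 0], "delta_rot": [0, 0, 0], "hand": 1},
    {"dp": [-0.0128, -0.0127, 0], "delta_rot": [0, 0, 0], "hand": 1},
    {"dp": [-0.0128, -0.0127, 0], "delta_rot": [0, 0, 0], "hand": 1},
    {"dp": [-0.0128, -0.0127, 0], "delta_rot": [0, 0, 0], "hand": 1},
  ],
)

```text
t: 21.0
tool_pos: [0.4414, -0.0345, 0.1101]
tcp_rot: [-3.077, -0.632, 0.0]
contact_force: [-0.6, 0.4, -1.4]
gripper_width: 0.0336
gripper_force: 50.0
```

arm_command(
  steps=[
    {"dp": [0, 0, 0.012], "delta_rot": [0, 0, 0], "hand": 1},
    {"dp": [0, 0, 0.012], "delta_rot": [0, 0, 0], "hand": 1},
    {"dp": [0, 0, 0.011], "delta_rot": [0, 0, 0], "hand": 1},
    {"dp": [0, 0, 0], "delta_rot": [0, 0, 0], "hand": 1},
    {"dp": [0, 0, 0], "delta_rot": [0, 0, 0], "hand": 1},
  ],
)

```text
t: 21.42
tool_pos: [0.442, -0.0344, 0.075]
tcp_rot: [-3.077, -0.633, 0.002]
contact_force: [0.2, -0.1, -2.4]
gripper_width: 0.0341
gripper_force: 50.0
```

```bash
python3 - <<'E'
from h import *
s=env.sense(); t=env.grab_frame("top"); sc=env.grab_frame("scene"); w=env.grab_frame("wrist")
np.save("pics/t6.npy",t); np.save("pics/s6.npy",sc); np.save("pics/w6.npy",w)
R=Ro.from_rotvec(s["tcp_rot"]).as_matrix(); p=np.array(s["tool_pos"])
r=p+.114*R[:,0]-.0007*R[:,1]; r[2]+=.0328; print(s["t"],p.round(4),"ring",r.round(4),s["gripper_width"],s["gripper_force"])
def show(n,f,X,h,wd,sx,sy):
    x,y=proj(cam(n),X).astype(int); print(n,"ring px",proj(cam(n),X).round(1),"stubtop px",proj(cam(n),[.5463,.012,.082]).round(1),"origin",x-wd,y-h)
    g=cv2.cvtColor(f,cv2.COLOR_RGB2GRAY)[y-h:y+h]; a=cv2.resize(g[:,x-wd:x+wd],None,fx=sx,fy=sy,interpolation=cv2.INTER_AREA if sy<1 else cv2.INTER_CUBIC); lo,hi=np.percentile(a,2),np.percentile(a,98)
    for q in a: print("".join(" .:-=+*#%@"[int(np.clip((v-lo)/(hi-lo)*9.99,0,9))] for v in q))
show("scene",sc,r,24,28,2,1); show("top",t,r,24,28,2,1)
E
```

```text
21.4167 [ 0.442  -0.0344  0.075 ] ring [0.5464 0.0112 0.1076] 0.03413643773676741 49.985037446022034
scene ring px [249.2 189.2] stubtop px [249.3 199.1] origin 221 165
::::::::::::......:.........::........::::.:::::....:::::::...::..:::::::::::::::::..                           
::::::::::....::..::....::...:....::..:::::::::::::::::::::::.::..::..::.::::..::::::......                     
::::::::::................:::::.....::::::::...:::::::::..::....:::.....:::::::...:::.::::::::.....             
..:::::::::............:..::..::..::...:::::::::::..:::::...::..:::..::::.::::.....:::::::::::::::::..:....     
....::....::.........:..::::..:::...::::::::::..::::::::..:::::::...:::............    ..:......:::....:..::..::
....................:::...:::....:::..:::.....::::::::..:::.::..........::..............::..:::::::::....:::::..
.:::...:::....::........::.::::.::..:::...::::::..:::::.::..::..........................::...:::::::....::....::
::...::........:::......:::::......:::...:::::::::..::....:.................:..............   ....::.::::...::::
:..........:::..:::::...:::
[... 9282 characters left out ...]
@@@@@@@@@@@@@@@@@@@@@@
*##%%%@%%*=:   .:=+***##****################*+-.    .=*%%@@@@@@@@@@@@@@@@@@@@@@@@@@@@@@@@@@@@@@@@@@@@@@@@@@@@@@@
%%%@@@@@%*+:.  .:=+**######################**=-.    :=*%@@@@@@@@@@@@@@@@@@@@@@@@@@@@@@@@@@@@@@@@@@@@@@@@@@@@@@@@
@@@@@@@@%*=.   .-=+**######################**=-    .-+*%@@@@@@@@@@@@@@@@@@@@@@@@@@@@@@@@@@@@@@@@@@@@@@@@@@@@@@@@
@@@@@@@%#+-.  .:-+***###############**#####**=-    .-+#%@@@@@@@@@@@@@@@@@@@@@@@@@@@@@@@@@@@@@@@@@@@@@@@@@@@@@@@@
@@@@@@@%#=:   .:=+***######################**=:    .-*#@@@@@@@@@@@@@@@@@@@@@@@@@@@@@@@@@@@@@@@@@@@@@@@@@@@@@@@@@
%%%@@@@%*-.   .-=***#######################*+=:    :=*#@@@@@@@@@@@@@@@@@@@@@@@@@@@@@@@@@@@@@@@@@@@@@@@@@@@@@@@@@
```

The scene view shows the ring centre at (248.9,189.3), predicted (249.2,189.2), and the stub top dot at (249.5,200), predicted (249.3,199.1). The ring is centred, level and at the expected height. Lowering gently.

arm_command(
  steps=[
    {"dp": [0.0002, -0.0006, 0.006], "delta_rot": [0, 0, 0], "hand": 1},
    {"dp": [0, 0, 0.006], "delta_rot": [0, 0, 0], "hand": 1},
    {"dp": [0, 0, 0.006], "delta_rot": [0, 0, 0], "hand": 1},
    {"dp": [0, 0, 0.003], "delta_rot": [0, 0, 0], "hand": 1},
    {"dp": [0, 0, 0], "delta_rot": [0, 0, 0], "hand": 1},
  ],
)

```text
t: 21.98
tool_pos: [0.4418, -0.0331, 0.0531]
tcp_rot: [-3.076, -0.635, 0.003]
contact_force: [0.0, -0.0, -2.5]
gripper_width: 0.0336
gripper_force: 50.0
```

arm_command(
  steps=[
    {"dp": [0, 0, 0.0025], "delta_rot": [0, 0, 0], "hand": 1},
    {"dp": [0, 0, 0.0025], "delta_rot": [0, 0, 0], "hand": 1},
    {"dp": [0, 0, 0.0025], "delta_rot": [0, 0, 0], "hand": 1},
    {"dp": [0, 0, 0.0025], "delta_rot": [0, 0, 0], "hand": 1},
    {"dp": [0, 0, 0], "delta_rot": [0, 0, 0], "hand": 1},
  ],
)

```text
t: 22.4
tool_pos: [0.4421, -0.0331, 0.0436]
tcp_rot: [-3.077, -0.635, 0.001]
contact_force: [-0.9, 0.3, -0.9]
gripper_width: 0.0336
gripper_force: 50.0
```

arm_command(
  steps=[
    {"dp": [0, 0, 0.002], "delta_rot": [0, 0, 0], "hand": 1},
    {"dp": [0, 0, 0.002], "delta_rot": [0, 0, 0], "hand": 1},
    {"dp": [0, 0, 0.002], "delta_rot": [0, 0, 0], "hand": 1},
    {"dp": [0, 0, 0.002], "delta_rot": [0, 0, 0], "hand": 1},
    {"dp": [0, 0, 0], "delta_rot": [0, 0, 0], "hand": 1},
  ],
)

```text
t: 22.82
tool_pos: [0.4423, -0.0331, 0.0357]
tcp_rot: [-3.077, -0.635, 0.001]
contact_force: [-0.3, 0.1, -2.4]
gripper_width: 0.034
gripper_force: 50.0
```

```bash
python3 - <<'E'
from h import *
s=env.sense(); print(s["contact_force"],s["torque"],s["tool_pos"])
E
```

```text
[-0.33592163  0.09468322 -2.40988312] [-0.03852229  0.26410015  0.03349987] [ 0.44225585 -0.03311311  0.03566522]
```

No contact so far (only the pliers' weight, −2.4 N). The last 7.5 mm brings the ring to groove height.

arm_command(
  steps=[
    {"dp": [0, 0, 0.002], "delta_rot": [0, 0, 0], "hand": 1},
    {"dp": [0, 0, 0.002], "delta_rot": [0, 0, 0], "hand": 1},
    {"dp": [0, 0, 0.002], "delta_rot": [0, 0, 0], "hand": 1},
    {"dp": [0, 0, 0.0014], "delta_rot": [0, 0, 0], "hand": 1},
    {"dp": [0, 0, 0], "delta_rot": [0, 0, 0], "hand": 1},
  ],
)

```text
t: 23.23
tool_pos: [0.4427, -0.0332, 0.0284]
tcp_rot: [-3.077, -0.634, -0.0]
contact_force: [-0.6, -0.6, -2.3]
gripper_width: 0.0342
gripper_force: 50.0
```

arm_command(
  steps=[
    {"dp": [0, 0, 0], "delta_rot": [0, 0, 0], "hand": 1},
    {"dp": [0, 0, 0], "delta_rot": [0, 0, 0], "hand": 1},
    {"dp": [0, 0, 0], "delta_rot": [0, 0, 0], "hand": 1},
    {"dp": [0, 0, 0], "delta_rot": [0, 0, 0], "hand": 1},
    {"dp": [0, 0, 0], "delta_rot": [0, 0, 0], "hand": 1},
  ],
)

```text
t: 23.65
tool_pos: [0.4426, -0.0332, 0.0288]
tcp_rot: [3.077, 0.635, 0.0]
contact_force: [-0.3, -0.1, -2.9]
gripper_width: 0.0338
gripper_force: 50.0
```

```bash
python3 - <<'E'
from h import *
s=env.sense(); sc=env.grab_frame("scene")
R=Ro.from_rotvec(s["tcp_rot"]).as_matrix(); p=np.array(s["tool_pos"])
r=p+.114*R[:,0]-.0007*R[:,1]; r[2]+=.0328; print(s["t"],p.round(4),"ring",r.round(4),s["gripper_width"],s["gripper_force"],s["contact_force"],s["torque"],np.abs(s["qd"]).max())
c=cam("scene"); x,y=proj(c,r).astype(int); print(proj(c,r),x-28,y-16)
g=cv2.cvtColor(sc,cv2.COLOR_RGB2GRAY)[y-16:y+12,x-28:x+28]; a=cv2.resize(g,None,fx=2,fy=1,interpolation=cv2.INTER_CUBIC); lo,hi=np.percentile(a,2),np.percentile(a,98)
for q in a: print("".join(" .:-=+*#%@"[int(np.clip((v-lo)/(hi-lo)*9.99,0,9))] for v in q))
E
```

```text
23.65 [ 0.4426 -0.0332  0.0288] ring [0.5471 0.0126 0.0616] 0.03378704233418481 49.985098242759705 [-0.33401638 -0.09965617 -2.93552347] [-0.05396569  0.16862795  0.01161099] 0.0021352576802412433
[249.19794038 206.64866496] 221 190
...........:-=+++++++==++++++===++++++++++++++++++++++++++++++++++++++++++++++++++=-:...........::.......       
.......:-==+===+++==++++===++++++++++++++++++++++++++===++++===++++++++++++++++++++++-. ...::::::....:.:::......
..:--==++++++++++====+++++==++++++++++++++++++++++++++++++==++===+++++++++++++++++++++=-:.....:.....::::......::
+++++++++++++++=++========+++++=++++++++++++==++++++++++++======+++++++++++++++++++++++-:........:::.......:::..
:-=+++++==++++++++====+++++++++++++++==+++++++++++++++++=====++++=====+++++++++++++++++=:..     .........::.....
.:-=+++===+++===++==+++++++====++++=++======+++===+++++++===+++=========+++++++++++++++=:        ..::...::...:::
...:-==+++==++++++++++++++++++===+++========+++=========++++====++===++++++++++++++++++-:...    ..............::
.....:-==+======++=++++++++++++====+==++++==+++++++====-:::-=+==++=======+++
[... 1587 characters left out ...]
       ...::-:::-=*#%%#%#***+-:
...........................::-=+***=--=*#*-::---=========--::--====--:. ....                    .::--------:::. 
.................  .:=*##%%%%%%%%%%*=--===-:...::::::::::::::::::::::..:::-==------+##+-:...     .::. .::----:. 
:.........:-=*%@%%%%%%%%%%%%%%%%%%%%%*=:-==--::::::::::::::::::::....:-+*%%%%%%*--*%@@@@@@@@@*: .::.          ..
....-+%@%#***#%@@%%%%%%%%%%%%%%%%%%%%#=--==-----:::::::::::::::::::-+#%%%%%%%#=-:-*%@@@@@@@@@%*-:.:.            
..:-+#%#*-  .-+#%%%%%%%%%%%%%@@@@%%#+=-----=========-----:------===*#@@%%%#+-:..:-+**#%@@@@@@@@%=::.            
..:=*#%@%#**%%%%%@@@@@@%#*=--::-----:::::::---======-==*##=-===========---:::...:-+*+++*######%@@@@#- .
```

The ring is around the stub with no contact force, and the scene rows put it at about 61–62 mm. Making a 1 mm centring touch-up, then handing in.

arm_command(
  steps=[
    {"dp": [-0.0005, 0, 0.0003], "delta_rot": [0, 0, 0], "hand": 1},
    {"dp": [-0.0005, 0, 0.0003], "delta_rot": [0, 0, 0], "hand": 1},
    {"dp": [0, 0, 0], "delta_rot": [0, 0, 0], "hand": 1},
    {"dp": [0, 0, 0], "delta_rot": [0, 0, 0], "hand": 1},
    {"dp": [0, 0, 0], "delta_rot": [0, 0, 0], "hand": 1},
  ],
)

```text
t: 24.12
tool_pos: [0.4417, -0.0336, 0.0281]
tcp_rot: [-3.077, -0.635, -0.0]
contact_force: [0.1, -0.9, -2.0]
gripper_width: 0.034
gripper_force: 50.0
```

arm_command(
  steps=[
    {"dp": [0, 0, 0], "delta_rot": [0, 0, 0], "hand": 1},
    {"dp": [0, 0, 0], "delta_rot": [0, 0, 0], "hand": 1},
    {"dp": [0, 0, 0], "delta_rot": [0, 0, 0], "hand": 1},
    {"dp": [0, 0, 0], "delta_rot": [0, 0, 0], "hand": 1},
    {"dp": [0, 0, 0], "delta_rot": [0, 0, 0], "hand": 1},
  ],
)

```text
t: 24.53
tool_pos: [0.4417, -0.0336, 0.0281]
tcp_rot: [-3.077, -0.635, -0.0]
contact_force: [-0.1, -0.7, -2.5]
gripper_width: 0.0338
gripper_force: 50.0
```

```bash
python3 -c "
from workcell import env
print(env.sign_off())"
```

```text
the job is handed in; nothing more can be done
None
```

The job is handed in at about 24.5 s: the lever lies flat on the shoulder and released, and the pliers hold the ring spread and level around the groove (about 61 mm by my estimate) with no contact force on the stub or lever; no verdict was shown.

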